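# Slide the type case along the stand until it drops into its notch

### The job

The type case stands part-way along the rails of the sloping composing stand: with the fingertips, push it by its right-hand end (as the robot sees it) along the rails, gently, until you feel the cleat under its left end drop into the rail notches and the case lies flat on the rails. Push only, never pick the case up, then take the hand away, and leave the tools on the bench where they are.

Things in the scene. Friction and masses are not known exactly. Their poses are not given: they have to be found in the camera images.
- stand: plywood composing stand fixed to the bench, 260 mm deep (its x, away from the robot), 510 mm long (its y); origin on the bench under its middle. It carries two level-running, sloping rails along its y. Aluminium guide strips outside the rails stand 12 mm above the rail tops and leave the case 2.5 mm of play each side. Between the rails it is open (only cross bearers, over 25 mm below the rail tops, near the ends)
- rails: two pale wooden rails of the stand. Origin midway between them on the line of the notches, in the plane of the rail tops, 95 mm above the bench. y runs level along the rails towards the notch end (the robot's left); x up the slope, away from the robot, 0.2 rad off level. Rails at x = -85 and 85 mm, 30 mm wide, y = -400 to 110 mm; in each a notch, y = -11 to 11 mm, 10 mm deep
- case: open wooden case of metal type, loose on the rails, 220 mm wide (its x, up the slope), 280 long (its y, along the rails), 38 high, about 0.6 kg. Origin at the centre of its underside. At the start its +y end rides 8 mm proud on a cleat (tilt 0.03 rad), 50 to 130 mm short of the notches; home, it lies flat and the notch's far wall stops it. Sliding takes 2 to 7 N; it stays where left
- case_push (a point): centre of the outer face of the case's -y end (the right-hand end seen from the robot, with a small brass card frame), 140 mm from the case's origin and 19 mm above the underside: the place to push, towards +y. The end wall is upright, 38 mm high, 220 mm wide
- case_heel (a point): middle of the lower edge of that same end; it slides in the plane of the rail tops
- case_cleat (a point): middle of the lower face of the cleat (14 mm wide, 8 mm high) that runs across the case's underside, 115 mm towards +y from the case's origin. In the rails' frame it is at z = 0 while it rides on the rails; dropped home it is at z = -8 mm with y within 4 mm of 0 (the play in the notches)
- stick: steel composing stick with a short line of type, 56 x 210 x 26 mm, lying on the bench behind the stand; origin under its middle; bystander
- mallet: wooden mallet lying on the bench, head 74 mm thick and 115 mm long, 250 mm overall along its x; origin under it, between handle and head; bystander
- galley: aluminium tray 250 x 155 x 23 mm with lines of set type and wooden strips; origin under its middle; bystander
- planer: wooden planer block with a leather-brown top, 90 x 190 x 44 mm; origin under its middle; bystander
- ink_tin: round ink tin with a blue lid, 104 mm across, 56 mm high; origin under its middle; bystander
- brayer: hand ink roller, black roller 48 mm thick and 120 mm long, dark wooden handle, 215 mm overall along its x; origin on the bench plane under the handle's front end; bystander
- wash: amber bottle, 72 mm across, 170 mm high; origin under its middle; bystander

How it is judged:
On the way:
1. the fingertips push the case along the rails, before the notches (contact force between the fingers and case above 0.5 N and y of case_cleat in the frame of rails below -0.015 m), for 0.2 s.
At the end, for the whole second after the job is handed in: The cleat sits in the notches (within 7 mm of the notch line along the rails, within 8 mm of the middle across them, at least 6 mm below the rail tops), the case lies flat on the rails (within 0.012 rad, heel less than 3 mm above them) and is at rest (y of case_cleat in the frame of rails between -0.007 and 0.007 m and x of case_cleat in the frame of rails between -0.008 and 0.008 m and z of case_cleat in the frame of rails below -0.006 m and z of case_heel in the frame of rails below 0.003 m and angle between the z axis of case and the z axis of rails, either way round below 0.012 rad and linear speed of case below 0.01 m/s); the robot touches nothing.
It fails at once if the case is lifted off the rails (12 mm) (z of any of case_heel, case_cleat in the frame of rails above 0.012 m).
It fails at once if the case is pushed harder than 50 N (contact force between the fingers and case above 50 N).
It fails at once if a tool on the bench is moved more than 20 mm (distance of any of stick, mallet, galley, planer, ink_tin, brayer, wash from where it was at the start of the episode above 0.02 m).
It also fails if it takes over 35 s, if anything falls off the work surface, if the arm or the gripper's body presses on something with over 40 N, if the wrist force passes 120 N, or if a joint passes its speed limit or range.

### The arm

A 7-joint arm with a two-finger parallel gripper is mounted at the origin on the work surface. World frame = base frame: x ahead of the robot, y to its left, z up, the work surface at z = 0. Lengths are in m, angles in rad, forces in N, time in s.
With the tool pointing down it reaches from about 0.425 to 0.875 m from the base axis. Payload 9.9 kg.
Tool frame: the origin (TCP) lies at the very end of the fingers, on their centre line; the grasp point (between the pads) lies 19 mm behind it (manip.grip_point_offset is the distance from the TCP to the grasp point, in m); y points along the fingers, z is the direction in which the jaws open and shut, and the axes are right-handed (so a half turn about y gives the same grasp; the last joint's range is limited). The gripper opens to 85 mm and grips with 20 to 120 N. Pads are 22 mm wide; open, the fingers measure 114 mm over their backs; the gripper's body (76 mm by 85 mm) begins 54 mm behind the grasp point. The pads swing forward as they close: fully open they stand 13 mm farther back than shut.
Start: joints at [-1.335, 0.576, 0.025, 1.437, -0.015, 1.129, -0.057], TCP at [0.212, 0.641, 0.2] pointing down, gripper open.
Joint ranges: [-2.76, 2.76], [-0.34, 2.15], [-1.52, 1.57], [0.19, 2.46], [-1.09, 4.23], [0.17, 1.99], [-2.82, 2.82]. Speed limits (rad/s): [2.22, 2.22, 3.01, 3.01, 3.14, 3.14, 3.14].

### API

Orientations are given as a unit quaternion [x, y, z, w].
In Python, from station import status, get_image, camera_info, manip, finder gives the robot as it stands.
- The arm moves only by the tool servo_tool, never from a script. Its arguments are lists of equal length, an entry for each row: "linear": the shift along the tool's x, y, z in cm, a list of three; "dr": the turn, a rotation vector about the tool's x, y, z in rad, a list of three; "gripper": the finger opening in cm, from 0 to 8.54. In form: {"linear": [[tx, ty, tz], ...], "dr": [[ax, ay, az], ...], "gripper": [gripper, ...]}. A call has 1 to 12 rows; each row shifts and turns the commanded pose from where the row before left it, along the tool's axes as they then stand; what a row does not reach is not made up. A row lasts 1/10 s, in which the tool goes at most 50 mm and 8.59 degrees, less where a joint would pass 70% of its speed; a pose out of reach is approached as far as the arm can. A call is refused whole if a number of a shift passes 5 or a number of a turn 0.15, either way. A call with a gripper value outside its range is refused whole. The fingers move at their own pace and stop on an object; "grip_force" is the grip in N (left out, the last holds). Time passes only in rows, so rows that do not move let the fingers close. It gives the time, the measured TCP pose, the force and the opening at its end, in the units of the state.
- status.sense(): the state, without advancing time (a new reading comes with each control period).
- get_image(name): name is "scene" or "top" or "wrist"; returns the picture (480x640x3 uint8, red, green, blue); there is no depth.
- camera_info(name): a dict with "mtx" (3x3 intrinsics, pixels), "camera_from_world" (4x4, takes a point from world to camera coordinates); the wrist camera has in their place "mount" (4x4, takes a point from camera to tool coordinates, whose origin is the TCP and whose axes are the tool frame's). Camera axes: x right, y down, z forward; pixel columns grow to the right and rows downward; lengths in m; the calibration is good to about 2 mm. A picture is of the moment at which its call begins: read the wrist's pose just before it. camera_info takes no time and is no camera call.
- manip.job_done(): hands the job in, once; it reports no verdict.
Trained networks look in the newest picture that a camera, given by its name, has taken for a name from the list of things; names that differ only in an ending like _2 or _b are one class to them, and where a whole thing is asked for, a point or a joint stands for the part that bears it (a point fixed in the world has none). Each returns a list of dicts, best first, with "confidence" (0 to 1); they miss things now and then, are a little off and sometimes report something else, mostly with a low value. They report only what shows in the picture. A call takes as long as a camera call.
- finder.search_frame(camera, target): "box" ([left, top, right, bottom] in pixels, round what is visible of it).
- finder.cut_out(camera, target): "pixels" (480x640 bool, what is visible of it) and "box" ([left, top, right, bottom] in pixels, round what is visible of it).
The state is a dict: "t": time; "q": joint angles; "joint_velocities": joint speeds; "joint_efforts": joint torques, N m; "position": TCP position; "tcp_rot": TCP orientation; "force": force on the tool from outside, world axes, zero at the start; "wrist_torque": the same for the moment, N m; "width": finger opening in m.
Only numpy, scipy, OpenCV 4.12 (cv2) and the standard library are available. Lean on these libraries where they do the work, as an engineer would, in place of code of your own. Each camera call takes 0.05 s, during which the arm holds its last target.

## Working session

There is one attempt and no reset: what is moved stays moved. The work goes in short steps, Python scripts to look and compute and a tool call to move; the robot and the scene stay as the last step left them, time stands still between calls to the robot, and variables do not carry over. Pictures are saved under pics/ and viewed, and the job is handed in when it is done.

Besides the shell and the picture viewer there is one more tool, called after "Request:" in YAML: its name, and indented under it one key for each argument. servo_tool: Moves the arm, as the interface text tells. Its arguments: {"type":"object","properties":{"linear":{"type":"array"},"dr":{"type":"array"},"gripper":{"type":"array"},"grip_force":{"type":"number"}},"required":["linear","dr","gripper"]}

```bash
ls; mkdir -p pics
python3 - <<'E'
from station import status,get_image,camera_info
import cv2
s=status.sense();print({k:(v if isinstance(v,(int,float)) else [round(float(a),4) for a in v]) for k,v in s.items()})
for n in("scene","top"):
    cv2.imwrite(f"pics/{n}0.png",get_image(n)[:,:,::-1])
    c=camera_info(n);print(n,c)
print(camera_info("wrist"))
E
```

```text
pics
{'t': 0.0, 'q': [-1.3348, 0.5765, 0.0248, 1.4379, -0.015, 1.129, -0.0565], 'joint_velocities': [-0.0001, -0.0012, 0.0001, 0.0005, -0.0018, 0.0012, -0.0015], 'joint_efforts': [-0.0001, -76.5784, 2.2501, -28.597, 0.0153, 0.0129, 0.0], 'position': [0.2121, 0.6403, 0.1992], 'tcp_rot': [0.6987, -0.1126, 0.1125, -0.6975], 'force': [0.4823, 0.0078, -0.2307], 'wrist_torque': [0.0065, 0.0032, 0.0179], 'width': 0.08555124511937309}
scene {'mtx': array([[546.79608823,   0.        , 314.68140821],
       [  0.        , 546.79608823, 239.66620269],
       [  0.        ,   0.        ,   1.        ]]), 'camera_from_world': array([[-0.41712139,  0.90877458,  0.01176884,  0.25706236],
       [ 0.63989287,  0.30285286, -0.70626996, -0.29660173],
       [-0.64540442, -0.28706951, -0.70784478,  2.05221239],
       [ 0.        ,  0.        ,  0.        ,  1.        ]])}
top {'mtx': array([[442.56647319,   0.        , 319.60559299],
       [  0.        , 442.56647319, 239.91209752],
       [  0.        ,   0.        ,   1.        ]]), 'camera_from_world': array([[ 0.00547274, -0.99986014,  0.01580369, -0.03530757],
       [-0.99411935, -0.0071492 , -0.10805369,  0.58894134],
       [ 0.10815156, -0.0151194 , -0.99401944,  1.14268522],
       [ 0.        ,  0.        ,  0.        ,  1.        ]])}
{'mtx': array([[379.88947441,   0.        , 316.30452754],
       [  0.        , 379.88947441, 238.33358398],
       [  0.        ,   0.        ,   1.        ]]), 'mount': array([[ 9.17817197e-04,  9.44492117e-01,  3.28532798e-01,
        -8.54877987e-02],
       [ 7.25633485e-04, -3.28533479e-01,  9.44492047e-01,
        -1.74427002e-01],
       [ 9.99999316e-01, -6.28476644e-04, -9.86888783e-04,
        -1.49657675e-04],
       [ 0.00000000e+00,  0.00000000e+00,  0.00000000e+00,
         1.00000000e+00]])}
```

View pics/scene0.png

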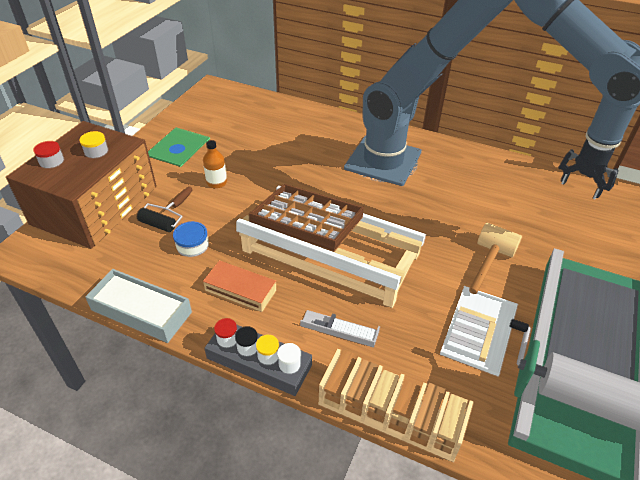

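View pics/top0.png

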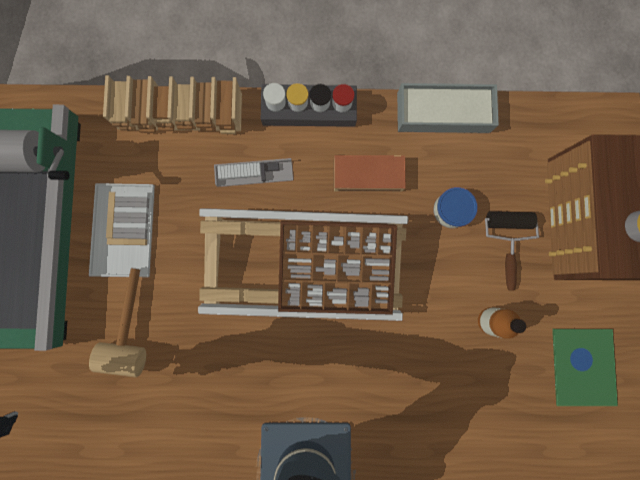

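Run:
```python
import cv2
a=cv2.imread("pics/top0.png");cv2.imwrite("pics/top0z.png",cv2.resize(a[200:330,190:420],None,fx=3.4,fy=3.4,interpolation=cv2.INTER_CUBIC))
a=cv2.imread("pics/scene0.png");cv2.imwrite("pics/scene0z.png",cv2.resize(a[175:310,230:430],None,fx=4,fy=4,interpolation=cv2.INTER_CUBIC))
```

```text
(no output)
```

View pics/top0z.png

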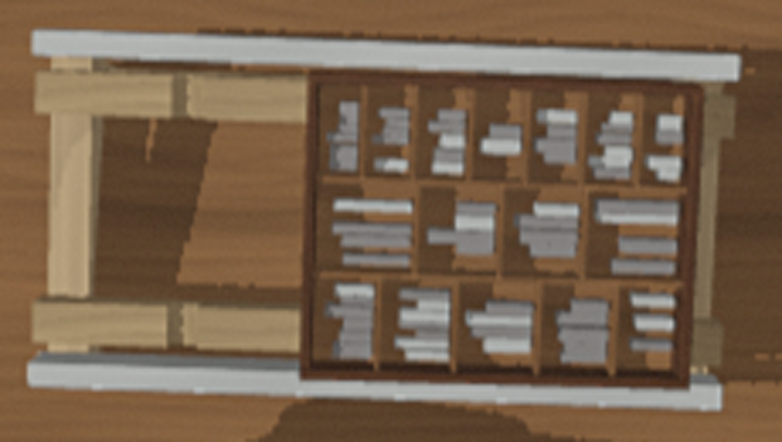

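View pics/scene0z.png

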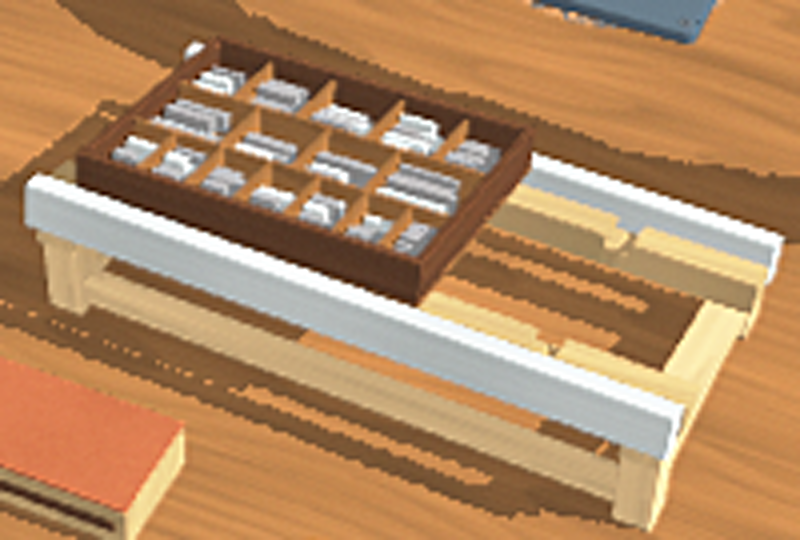

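```bash
cat > fit.py <<'E'
import numpy as np
from scipy.optimize import least_squares
from scipy.spatial.transform import Rotation as R
def railsR(yaw): return R.from_euler('z',yaw)*R.from_euler('y',-0.2)
def proj(c,P):
    M=c["camera_from_world"];p=P@M[:3,:3].T+M[:3,3];q=p@c["mtx"].T;return q[:,:2]/q[:,2:]
def rails2w(x,y,yaw,P): return railsR(yaw).apply(P)+[x,y,0.095]
def casepts(cy,tilt,cx=0,w=.11,z=.038):
    # heel at (cx, cy-.14,0) ; rotated about x by tilt
    L=np.array([[w,.28,z],[-w,.28,z],[-w,0,z],[w,0,z]])
    return R.from_euler('x',tilt).apply(L)+[cx,cy,0]
E
cat > f1.py <<'E'
from fit import *
from station import camera_info
T=camera_info("top");S=camera_info("scene")
tz=lambda a:np.array(a)/3.4+[190,200]
sz=lambda a:np.array(a)/4+[230,175]
rp=np.array([[.085,0,0],[-.085,0,0],[.085,.11,0],[-.085,.11,0]])
to=tz([[180,94],[176,325],[35,94],[33,322]]);tc=tz([[308,70],[303,377],[688,385],[700,83]])
so=sz([[552,350],[620,240]]);sc=sz([[420,265],[533,130],[210,40],[80,157]])
def f(p,full=False):
    x,y,yaw,hy,cx=p
    W=rails2w(x,y,yaw,rp);C=rails2w(x,y,yaw,casepts(hy,.03,cx))
    r=[proj(T,W)-to,proj(T,C)-tc,proj(S,W[:2])-so,proj(S,C)-sc]
    return r if full else np.concatenate(r).ravel()
s=least_squares(f,[.5,0,0,-.33,0],loss='soft_l1');print(s.x);[print(np.round(r,1)) for r in f(s.x,1)]
x,y,yaw,hy,cx=s.x
print("cleat y",hy+.255,"push pt",rails2w(x,y,yaw,np.array([[cx,hy,.019]])),"y dir",railsR(yaw).apply([0,1,0]))
E
python3 f1.py
```

```text
[ 0.5261315   0.15937262 -0.01536948 -0.37206532 -0.00287658]
[[ 0.6  0.1]
 [ 1.2 -0.2]
 [-1.4 -0.9]
 [-0.7 -0.3]]
[[-0.6 -0. ]
 [-0.6  0.8]
 [ 1.2 -0.1]
 [ 1.3 -1.3]]
[[-0.6 -0.7]
 [ 1.7 -1.8]]
[[ 0.9  0.5]
 [ 0.4 -0.3]
 [ 0.8 -1.1]
 [-1.5 -0.1]]
cleat y -0.11706531783515478 push pt [[ 0.5138201  -0.21254741  0.11304978]] y dir [0.01536888 0.99988189 0.        ]
```

```bash
cat > plan.py <<'E'
from station import status
import numpy as np
from scipy.spatial.transform import Rotation as R
def now():
    s=status.sense();return np.array(s["position"]),R.from_quat(s["tcp_rot"]),s
def to(p1,r1=None):
    p,r,s=now();r1=r1 or r
    print("t",round(s["t"],2),"pos",np.round(p,4),"F",np.round(s["force"],2),"w",round(s["width"],4))
    print("lin cm",np.round(r.inv().apply(np.array(p1)-p)*100,2),"rotvec",np.round((r.inv()*r1).as_rotvec(),3))
E
python3 - <<'E'
from plan import *
p,r,s=now();print(r.as_matrix().round(3))
t=0.12
y=np.array([0.015*np.sin(t),np.sin(t),-np.cos(t)]);y/=np.linalg.norm(y)
for sgn in(1,-1):
    z=np.cross([0,0,1],y);  z=sgn*np.array([1,-.015,0]);z/=np.linalg.norm(z);x=np.cross(y,z);M=R.from_matrix(np.c_[x,y,z]);print((r.inv()*M).as_rotvec(),M.as_matrix().round(3).tolist())
E
```

```text
[[ 0.949 -0.     0.314]
 [-0.314 -0.001  0.949]
 [ 0.    -1.    -0.001]]
[0.07716716 1.2643925  0.10447923] [[-0.015, 0.002, 1.0], [-0.993, 0.12, -0.015], [-0.12, -0.993, 0.0]]
[ 0.11355845 -1.87294503 -0.08387296] [[0.015, 0.002, -1.0], [0.993, 0.12, 0.015], [0.12, -0.993, -0.0]]
```

Request:
servo_tool:
  linear:
    - [2, -1, -1]
    - [3.6, -1, -1.9]
    - [3.6, -1, -1.9]
    - [3.6, -1, -1.9]
    - [3.6, -1, -1.9]
    - [3.6, -1, -1.9]
    - [3.6, -1, -1.9]
    - [3.6, -1, -1.9]
    - [3.6, -1, -1.9]
    - [3.6, -1, -1.9]
    - [2, 0, -1]
    - [0, 0, 0]
  dr:
    - [0, 0, 0]
    - [0, 0, 0]
    - [0, 0, 0]
    - [0, 0, 0]
    - [0, 0, 0]
    - [0, 0, 0]
    - [0, 0, 0]
    - [0, 0, 0]
    - [0, 0, 0]
    - [0, 0, 0]
    - [0, 0, 0]
    - [0, 0, 0]
  gripper: [0, 0, 0, 0, 0, 0, 0, 0, 0, 0, 0, 0]

```text
t: 1.3
position: [0.501, 0.3402, 0.3006]
tcp_rot: [0.698, -0.114, 0.116, -0.697]
force: [-0.6, 0.4, -0.3]
width: 0.0001
```

Run:
```python
from plan import *
to([.526,-.29,.28]);print(now()[2]["q"])
```

```text
t 1.3 pos [0.501  0.3402 0.3006] F [-0.58  0.41 -0.29] w 0.0001
lin cm [ 22.6    2.17 -58.88] rotvec [0. 0. 0.]
[-0.73902438  0.40294646  0.09858528  1.46881976 -0.03776199  1.27136503
  0.60677345]
```

Request:
servo_tool:
  linear:
    - [0, 0, 0]
    - [0, 0, 0]
    - [0, 0, 0]
    - [0, 0, 0]
    - [0, 0, 0]
    - [0, 0, 0]
    - [0, 0, 0]
    - [0, 0, 0]
    - [0, 0, 0]
    - [0, 0, 0]
  dr:
    - [0, 0.126, 0]
    - [0, 0.126, 0]
    - [0, 0.126, 0]
    - [0, 0.126, 0]
    - [0, 0.126, 0]
    - [0, 0.126, 0]
    - [0, 0.126, 0]
    - [0, 0.126, 0]
    - [0, 0.126, 0]
    - [0, 0.126, 0]
  gripper: [0, 0, 0, 0, 0, 0, 0, 0, 0, 0]

```text
t: 2.3
position: [0.497, 0.3452, 0.3]
tcp_rot: [-0.497, 0.504, -0.503, 0.496]
force: [-0.4, 0.0, 0.6]
width: -0.0002
```

Request:
servo_tool:
  linear:
    - [2, 0, 0]
    - [4.5, 0, 0.2]
    - [4.5, 0, 0.2]
    - [4.5, 0, 0.2]
    - [4.5, 0, 0.2]
    - [4.5, 0, 0.2]
    - [4.5, 0, 0.2]
    - [4.5, 0, 0.2]
    - [4.5, 0, 0.2]
    - [4.5, 0, 0.2]
    - [4.5, 0, 0.2]
    - [4.5, 0, 0.2]
  dr:
    - [0, 0, 0]
    - [0, 0, 0]
    - [0, 0, 0]
    - [0, 0, 0]
    - [0, 0, 0]
    - [0, 0, 0]
    - [0, 0, 0]
    - [0, 0, 0]
    - [0, 0, 0]
    - [0, 0, 0]
    - [0, 0, 0]
    - [0, 0, 0]
  gripper: [0, 0, 0, 0, 0, 0, 0, 0, 0, 0, 0, 0]

```text
t: 3.5
position: [0.5139, -0.1721, 0.3003]
tcp_rot: [-0.498, 0.502, -0.502, 0.498]
force: [1.0, 0.7, 0.3]
width: -0.0002
```

Request:
servo_tool:
  linear:
    - [4.5, 0, 0.1]
    - [4.5, 0, 0.1]
    - [2.5, 0, 0]
    - [0, 0, 0]
  dr:
    - [0, 0, 0]
    - [0, 0, 0]
    - [0, 0, 0]
    - [0, 0, 0]
  gripper: [0, 0, 0, 0]

```text
t: 3.9
position: [0.5136, -0.2898, 0.3]
tcp_rot: [0.497, -0.503, 0.504, -0.496]
force: [0.0, -1.0, 0.1]
width: -0.0001
```

Run:
```python
from plan import *
t=0.12
y=np.array([0.015*np.sin(t),np.sin(t),-np.cos(t)]);y/=np.linalg.norm(y)
z=np.array([1,-.015,0]);z/=np.linalg.norm(z);M=R.from_matrix(np.c_[np.cross(y,z),y,z])
to([.522,-.26,.108],M);print(now()[2]["q"])
from station import get_image;import cv2
for n in("wrist","top"): cv2.imwrite(f"pics/{n}1.png",get_image(n)[:,:,::-1])
```

```text
t 3.9 pos [ 0.5136 -0.2898  0.3   ] F [ 0.03 -0.96  0.14] w -0.0001
lin cm [-3.03 19.19  0.82] rotvec [0.001 0.001 0.122]
[ 0.0705631   0.4215539   0.56812443  1.52134523 -0.23054051  1.26648163
  0.65455899]
```

View pics/wrist1.png

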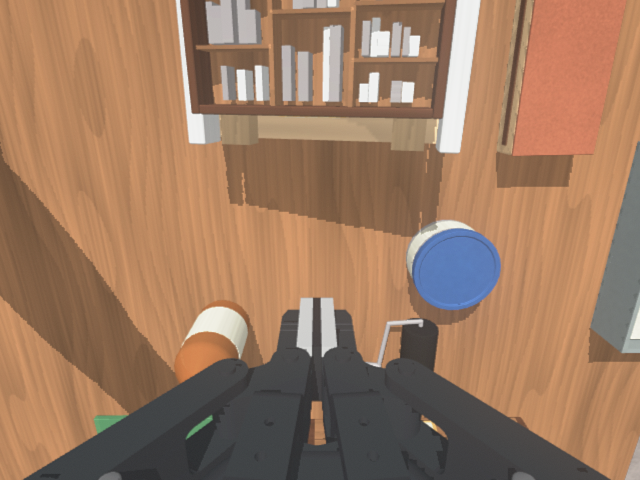

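View pics/top1.png

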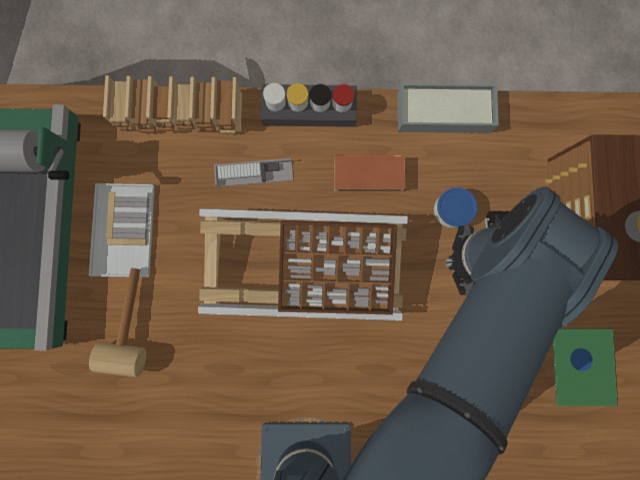

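Request:
servo_tool:
  linear:
    - [0, 0, 0]
    - [0, 2, 0]
    - [0, 3, 0]
    - [0, 3, 0]
    - [0, 3, 0]
    - [0, 3, 0]
    - [-0.3, 3, 0]
    - [-0.3, 1.5, 0]
    - [0, 0.5, 0]
    - [0, 0, 0]
  dr:
    - [0, 0, 0.12]
    - [0, 0, 0]
    - [0, 0, 0]
    - [0, 0, 0]
    - [0, 0, 0]
    - [0, 0, 0]
    - [0, 0, 0]
    - [0, 0, 0]
    - [0, 0, 0]
    - [0, 0, 0]
  gripper: [0, 0, 0, 0, 0, 0, 0, 0, 0, 0]

```text
t: 5.0
position: [0.5163, -0.2552, 0.1121]
tcp_rot: [-0.467, 0.531, -0.471, 0.528]
force: [0.6, 0.0, -1.1]
width: 0.0002
```

Run:
```python
from plan import *
to([.515,-.225,.110]);print(now()[1].as_matrix().round(3))
from station import get_image;import cv2
for n in("wrist","scene"): cv2.imwrite(f"pics/{n}2.png",get_image(n)[:,:,::-1])
```

```text
t 5.0 pos [ 0.5163 -0.2552  0.1121] F [ 0.57  0.04 -1.06] w 0.0002
lin cm [-2.97  0.58 -0.15] rotvec [0. 0. 0.]
[[-0.007  0.     1.   ]
 [-0.993  0.12  -0.007]
 [-0.12  -0.993 -0.001]]
```

View pics/wrist2.png

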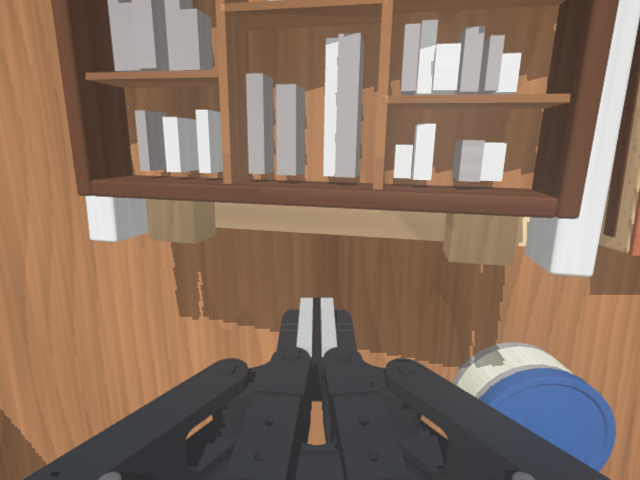

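View pics/scene2.png

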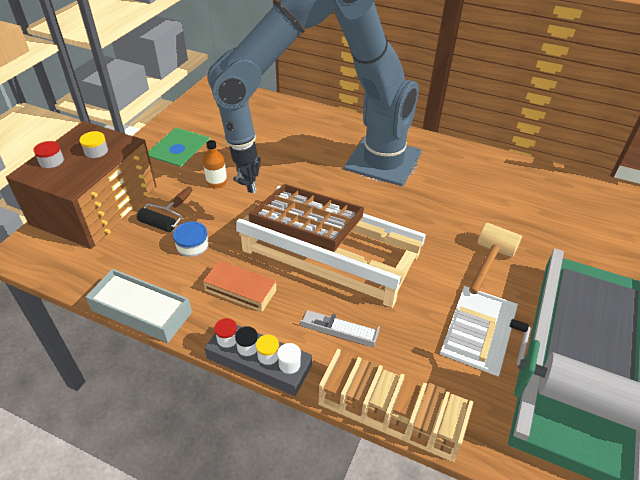

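Request:
servo_tool:
  linear:
    - [-1, 0.15, 0]
    - [-1, 0.15, 0]
    - [-0.3, 0.05, 0]
    - [-0.3, 0.05, 0]
    - [-0.3, 0.05, 0]
    - [-0.3, 0.05, 0]
    - [-0.3, 0.05, 0]
    - [-0.3, 0.05, 0]
    - [-0.3, 0.05, 0]
  dr:
    - [0, 0, 0]
    - [0, 0, 0]
    - [0, 0, 0]
    - [0, 0, 0]
    - [0, 0, 0]
    - [0, 0, 0]
    - [0, 0, 0]
    - [0, 0, 0]
    - [0, 0, 0]
  gripper: [0, 0, 0, 0, 0, 0, 0, 0, 0]

```text
t: 6.0
position: [0.5166, -0.2148, 0.1106]
tcp_rot: [-0.467, 0.531, -0.472, 0.527]
force: [1.1, 0.1, -0.1]
width: -0.0003
```

Request:
servo_tool:
  linear:
    - [-0.3, 0.03, 0]
    - [-0.3, 0.03, 0]
    - [-0.3, 0.03, 0]
    - [-0.3, 0.03, 0]
  dr:
    - [0, 0, 0]
    - [0, 0, 0]
    - [0, 0, 0]
    - [0, 0, 0]
  gripper: [0, 0, 0, 0]

```text
t: 6.4
position: [0.5167, -0.2027, 0.1109]
tcp_rot: [-0.467, 0.531, -0.471, 0.527]
force: [-0.2, 0.4, 0.8]
width: 0.0001
```

Run:
```python
from plan import *
to([.515,-.225,.110])
from station import get_image;import cv2
for n in("wrist",): cv2.imwrite(f"pics/{n}3.png",get_image(n)[:,:,::-1])
```

```text
t 6.4 pos [ 0.5167 -0.2027  0.1109] F [-0.17  0.35  0.8 ] w 0.0001
lin cm [ 2.23 -0.18 -0.15] rotvec [0. 0. 0.]
```

View pics/wrist3.png

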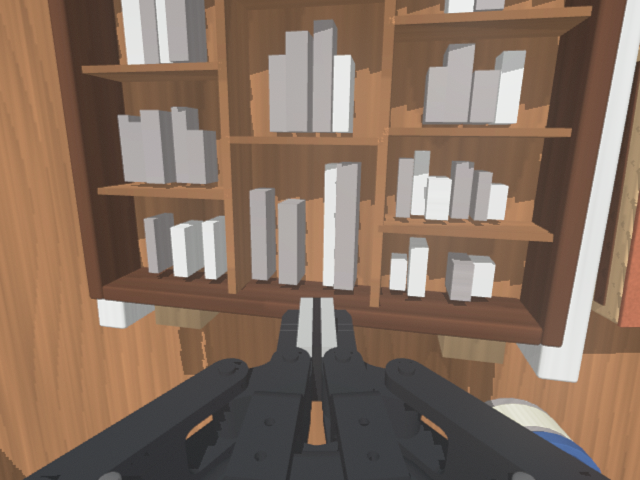

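Run:
```python
from plan import *
from station import get_image,camera_info;import cv2
from fit import proj
a=get_image("scene")[:,:,::-1].copy();p,r,s=now()
print(s["force"])
for q in(0,-.0135,-.035):print(q,proj(camera_info("scene"),(p+r.apply([0,q,0]))[None]))
cv2.imwrite("pics/scene3.png",cv2.resize(a[140:290,220:420],None,fx=4,fy=4,interpolation=cv2.INTER_CUBIC))
cv2.imwrite("pics/wrist3z.png",cv2.resize(cv2.imread("pics/wrist3.png")[240:390,220:420],None,fx=4,fy=4,interpolation=cv2.INTER_CUBIC))
```

```text
[ 0.04877831 -0.07506178  0.63840066]
0 [[269.2541203  205.69814204]]
-0.0135 [[268.5880526  202.29146486]]
-0.035 [[267.51247768 196.7903176 ]]
```

View pics/scene3.png

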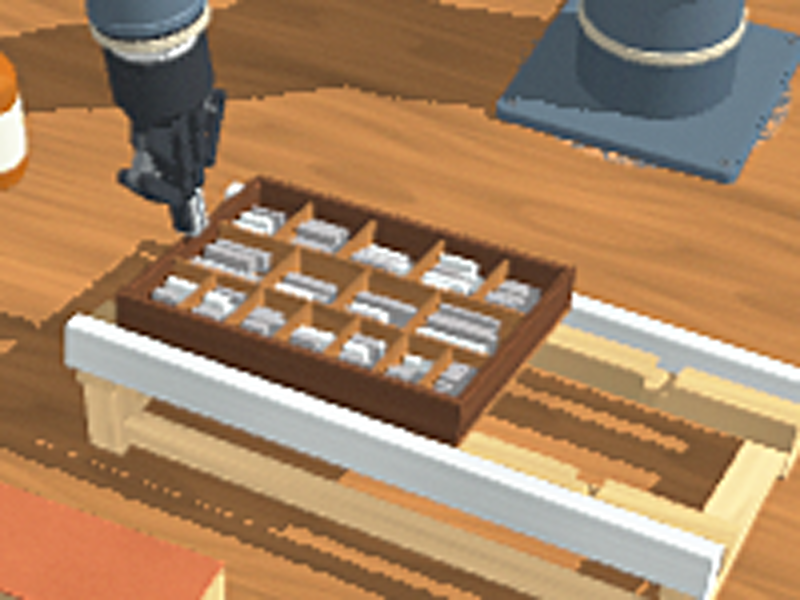

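View pics/wrist3z.png

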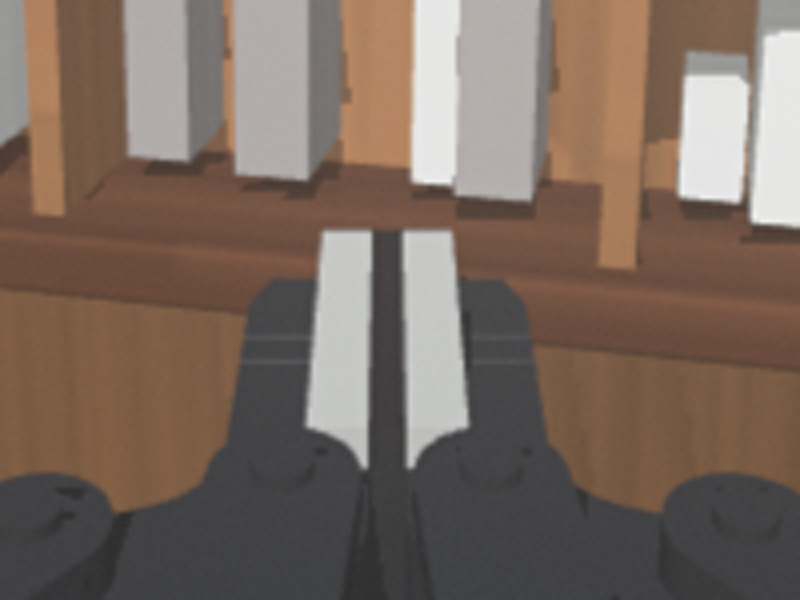

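Run:
```python
from plan import *
from station import camera_info;import cv2
from fit import proj
p,r,s=now()
for q in(0,-.0135,-.028):print(q,proj(camera_info("scene"),(np.array([.5163,-.2552,.1121])+r.apply([0,q,0]))[None]))
a=cv2.imread("pics/scene2.png")
cv2.imwrite("pics/scene2z.png",cv2.resize(a[150:230,210:290],None,fx=7,fy=7,interpolation=cv2.INTER_CUBIC))
```

```text
0 [[254.38115281 200.50211405]]
-0.0135 [[253.64213098 197.0972303 ]]
-0.028 [[252.83960784 193.39977798]]
```

View pics/scene2z.png

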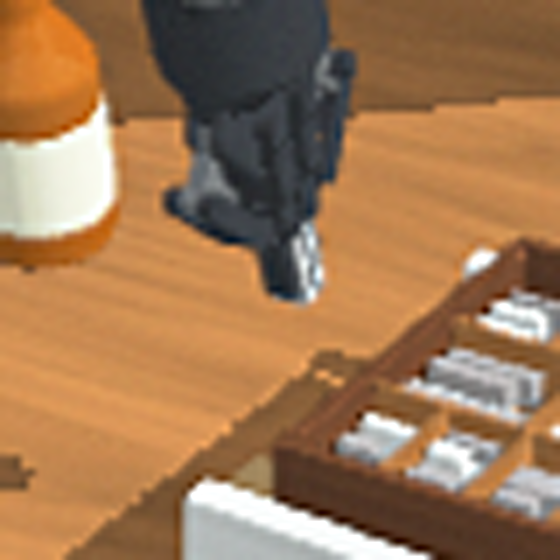

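Request:
servo_tool:
  linear:
    - [1.8, -0.2, 0]
    - [1.8, -0.2, 0]
    - [0, 0, 0]
    - [0.2, 1.4, 0]
    - [0.2, 1.4, 0]
    - [0, 0, 0]
    - [0, 0, 0]
  dr:
    - [0, 0, 0]
    - [0, 0, 0]
    - [0, 0, 0]
    - [0, 0, 0]
    - [0, 0, 0]
    - [0, 0, 0]
    - [0, 0, 0]
  gripper: [0, 0, 0, 0, 0, 0, 0]

```text
t: 7.2
position: [0.5161, -0.2389, 0.0815]
tcp_rot: [-0.467, 0.532, -0.471, 0.527]
force: [0.6, 0.3, -0.0]
width: -0.0003
```

Request:
servo_tool:
  linear:
    - [-1, 0.12, 0]
    - [-0.5, 0.06, 0]
    - [-0.3, 0.04, 0]
    - [-0.3, 0.04, 0]
  dr:
    - [0, 0, 0]
    - [0, 0, 0]
    - [0, 0, 0]
    - [0, 0, 0]
  gripper: [0, 0, 0, 0]

```text
t: 7.6
position: [0.5169, -0.2188, 0.0826]
tcp_rot: [-0.467, 0.531, -0.472, 0.527]
force: [-0.0, -4.2, -0.3]
width: 0.0001
```

Request:
servo_tool:
  linear:
    - [-0.3, 0.03, 0]
    - [-0.3, 0.03, 0]
    - [-0.3, 0.03, 0]
    - [-0.3, 0.03, 0]
  dr:
    - [0, 0, 0]
    - [0, 0, 0]
    - [0, 0, 0]
    - [0, 0, 0]
  gripper: [0, 0, 0, 0]

```text
t: 8.0
position: [0.5168, -0.2068, 0.0825]
tcp_rot: [-0.467, 0.531, -0.472, 0.527]
force: [0.3, -4.2, -0.3]
width: -0.0001
```

Run:
```python
from plan import *
to([.515,-.225,.110])
from station import get_image;import cv2
a=get_image("wrist")[:,:,::-1];b=get_image("scene")[:,:,::-1]
cv2.imwrite("pics/wrist4.png",a)
cv2.imwrite("pics/scene4.png",cv2.resize(b[160:310,230:430],None,fx=4,fy=4,interpolation=cv2.INTER_CUBIC))
```

```text
t 8.0 pos [ 0.5168 -0.2068  0.0825] F [ 0.27 -4.17 -0.32] w -0.0001
lin cm [ 1.48 -2.95 -0.16] rotvec [0. 0. 0.]
```

View pics/wrist4.png

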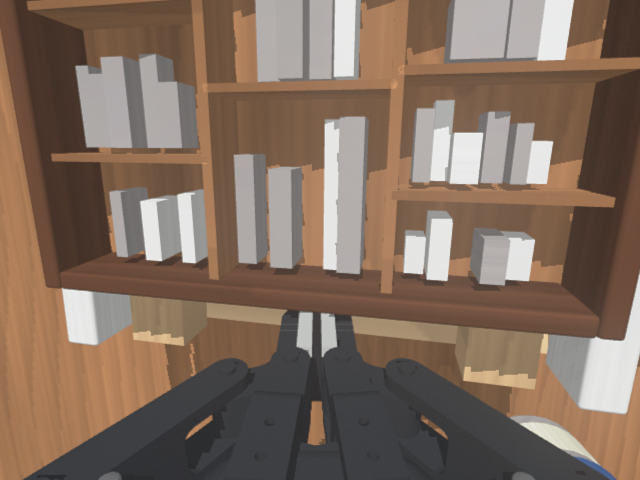

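View pics/scene4.png

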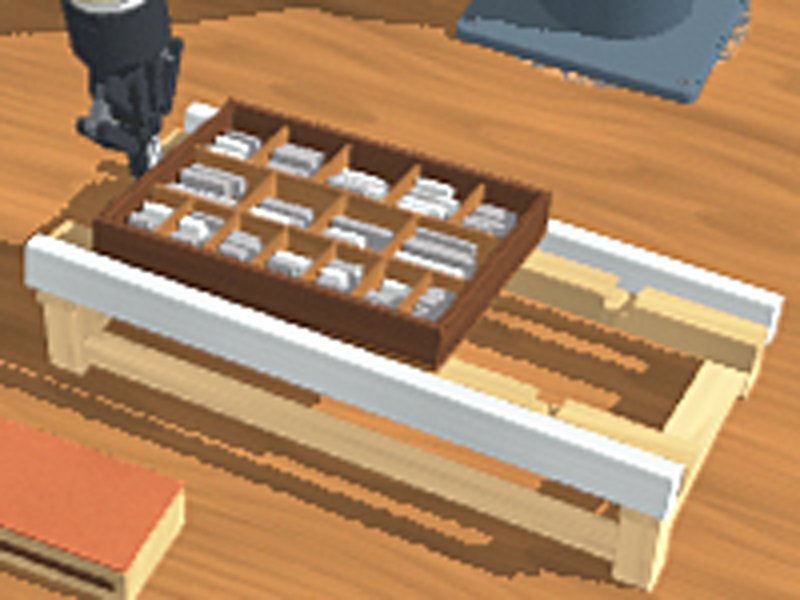

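Request:
servo_tool:
  linear:
    - [-0.35, 0.04, 0]
    - [-0.35, 0.04, 0]
    - [-0.35, 0.04, 0]
    - [-0.35, 0.04, 0]
    - [-0.35, 0.04, 0]
    - [-0.35, 0.04, 0]
    - [-0.35, 0.04, 0]
    - [-0.35, 0.04, 0]
    - [-0.35, 0.04, 0]
    - [-0.35, 0.04, 0]
    - [-0.35, 0.04, 0]
    - [-0.35, 0.04, 0]
  dr:
    - [0, 0, 0]
    - [0, 0, 0]
    - [0, 0, 0]
    - [0, 0, 0]
    - [0, 0, 0]
    - [0, 0, 0]
    - [0, 0, 0]
    - [0, 0, 0]
    - [0, 0, 0]
    - [0, 0, 0]
    - [0, 0, 0]
    - [0, 0, 0]
  gripper: [0, 0, 0, 0, 0, 0, 0, 0, 0, 0, 0, 0]

```text
t: 9.3
position: [0.5171, -0.164, 0.0827]
tcp_rot: [-0.467, 0.531, -0.471, 0.527]
force: [0.1, -2.7, -2.4]
width: 0.0
```

Request:
servo_tool:
  linear:
    - [-0.35, 0.04, 0]
    - [-0.35, 0.04, 0]
    - [-0.35, 0.04, 0]
    - [-0.35, 0.04, 0]
    - [-0.35, 0.04, 0]
    - [-0.35, 0.04, 0]
    - [-0.35, 0.04, 0]
    - [-0.35, 0.04, 0]
    - [-0.35, 0.04, 0]
  dr:
    - [0, 0, 0]
    - [0, 0, 0]
    - [0, 0, 0]
    - [0, 0, 0]
    - [0, 0, 0]
    - [0, 0, 0]
    - [0, 0, 0]
    - [0, 0, 0]
    - [0, 0, 0]
  gripper: [0, 0, 0, 0, 0, 0, 0, 0, 0]

```text
t: 10.2
position: [0.5174, -0.1323, 0.0829]
tcp_rot: [-0.467, 0.531, -0.471, 0.527]
force: [-0.0, -2.6, -1.1]
width: -0.0002
```

Run:
```python
from plan import *
to([.515,-.225,.110])
from station import get_image;import cv2
b=get_image("scene")[:,:,::-1]
cv2.imwrite("pics/scene5.png",cv2.resize(b[160:310,230:430],None,fx=4,fy=4,interpolation=cv2.INTER_CUBIC))
```

```text
t 10.2 pos [ 0.5174 -0.1323  0.0829] F [-0.01 -2.58 -1.1 ] w -0.0002
lin cm [ 8.88 -3.8  -0.15] rotvec [0. 0. 0.]
```

View pics/scene5.png

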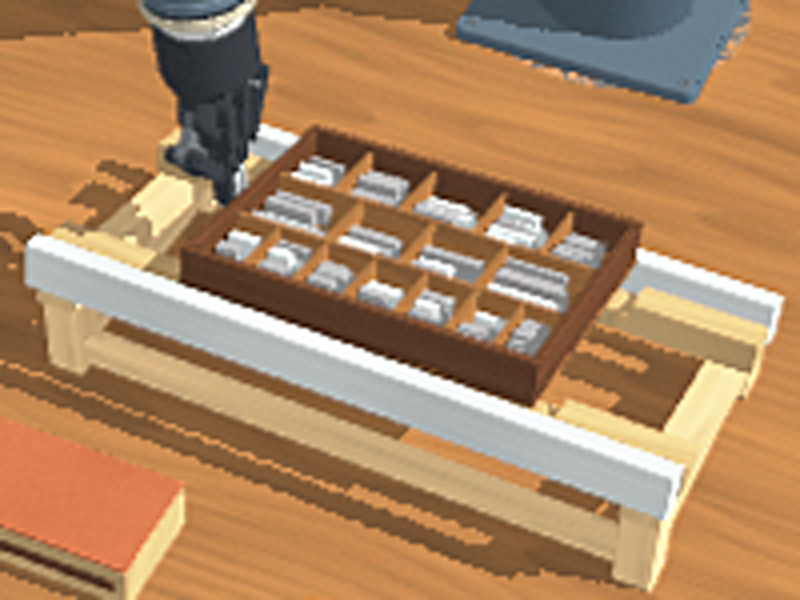

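Request:
servo_tool:
  linear:
    - [-0.2, 0.02, 0]
    - [-0.2, 0.02, 0]
    - [-0.2, 0.02, 0]
    - [-0.2, 0.02, 0]
    - [-0.2, 0.02, 0]
    - [-0.2, 0.02, 0]
    - [-0.2, 0.02, 0]
    - [-0.2, 0.02, 0]
    - [-0.2, 0.02, 0]
  dr:
    - [0, 0, 0]
    - [0, 0, 0]
    - [0, 0, 0]
    - [0, 0, 0]
    - [0, 0, 0]
    - [0, 0, 0]
    - [0, 0, 0]
    - [0, 0, 0]
    - [0, 0, 0]
  gripper: [0, 0, 0, 0, 0, 0, 0, 0, 0]

```text
t: 11.15
position: [0.5176, -0.1144, 0.0833]
tcp_rot: [-0.467, 0.531, -0.472, 0.527]
force: [0.7, -3.1, -1.9]
width: 0.0001
```

Request:
servo_tool:
  linear:
    - [-0.1, 0.01, 0]
    - [-0.1, 0.01, 0]
    - [-0.1, 0.01, 0]
    - [-0.1, 0.01, 0]
  dr:
    - [0, 0, 0]
    - [0, 0, 0]
    - [0, 0, 0]
    - [0, 0, 0]
  gripper: [0, 0, 0, 0]

```text
t: 11.55
position: [0.5177, -0.1105, 0.0834]
tcp_rot: [-0.467, 0.531, -0.472, 0.527]
force: [0.5, -3.6, -1.6]
width: -0.0
```

Request:
servo_tool:
  linear:
    - [-0.1, 0.01, 0]
    - [-0.1, 0.01, 0]
    - [-0.1, 0.01, 0]
  dr:
    - [0, 0, 0]
    - [0, 0, 0]
    - [0, 0, 0]
  gripper: [0, 0, 0]

```text
t: 11.85
position: [0.5177, -0.1076, 0.0835]
tcp_rot: [-0.467, 0.531, -0.472, 0.527]
force: [0.4, -3.8, -1.5]
width: 0.0001
```

Request:
servo_tool:
  linear:
    - [-0.1, 0.01, 0]
    - [-0.1, 0.01, 0]
  dr:
    - [0, 0, 0]
    - [0, 0, 0]
  gripper: [0, 0]

```text
t: 12.05
position: [0.5177, -0.1055, 0.0835]
tcp_rot: [-0.467, 0.531, -0.472, 0.527]
force: [-0.1, -4.2, -1.1]
width: -0.0001
```

Request:
servo_tool:
  linear:
    - [-0.1, 0.01, 0]
    - [-0.1, 0.01, 0]
  dr:
    - [0, 0, 0]
    - [0, 0, 0]
  gripper: [0, 0]

```text
t: 12.25
position: [0.5177, -0.1034, 0.0835]
tcp_rot: [-0.467, 0.531, -0.472, 0.527]
force: [1.2, -3.5, -2.1]
width: 0.0002
```

Run:
```python
from plan import *
to([.515,-.225,.110])
from station import get_image;import cv2
b=get_image("scene")[:,:,::-1]
cv2.imwrite("pics/scene6.png",cv2.resize(b[160:310,230:430],None,fx=4,fy=4,interpolation=cv2.INTER_CUBIC))
```

```text
t 12.25 pos [ 0.5177 -0.1034  0.0835] F [ 1.25 -3.52 -2.11] w 0.0002
lin cm [11.76 -4.09 -0.16] rotvec [0. 0. 0.]
```

View pics/scene6.png

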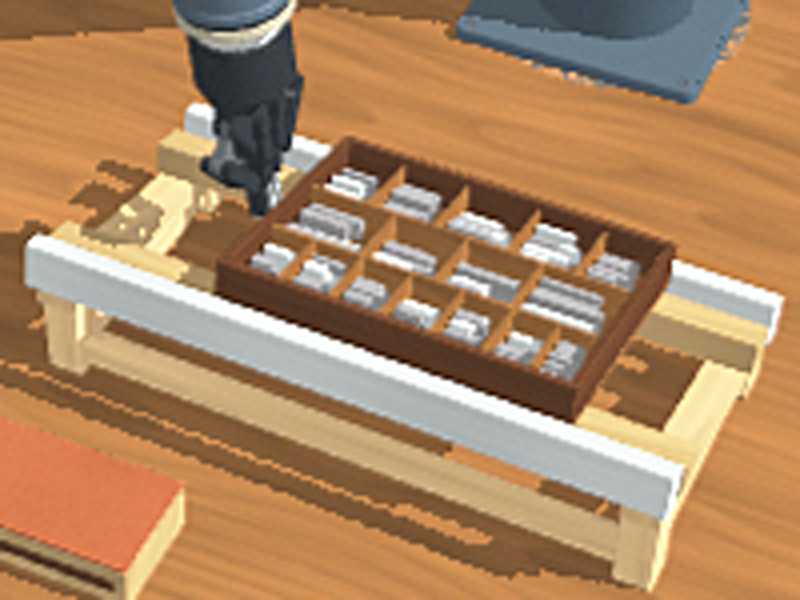

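```bash
cat > f2.py <<'E'
from fit import *
import sys
from station import camera_info
S=camera_info("scene");T=camera_info("top")
def run(sc,cam=S,off=(230,160),k=4):
    sc=np.array(sc)/k+off
    def f(p):return (proj(cam,rails2w(.5261,.1594,-.01537,casepts(p[0],p[1],p[2])))-sc).ravel()
    s=least_squares(f,[-.27,.03,0]);print("cleat y",s.x[0]+.255,"tilt",s.x[1],"cx",s.x[2],f(s.x).round(1))
E
python3 -c "
from f2 import *
run([[577,385],[672,243],[345,140],[220,265]])
# s4 check and s5
run([[440,325],[550,195],[230,100],[95,220]])
run([[535,367],[641,226],[314,127],[183,249]])"
```

```text
cleat y -0.001664592854181357 tilt 0.004844772129262188 cx -0.004123152106858491 [ 0.6  0.8  1.2 -0.5 -0.5 -0.9 -1.2 -0.2]
cleat y -0.1044678182010953 tilt 0.030935582794537387 cx -0.006985231092295755 [ 0.6  1.1  0.5 -1.  -0.2 -0.5 -0.8 -0.2]
cleat y -0.031572398556585446 tilt 0.012294749963584616 cx -0.007550601332750992 [ 1.3  0.5  0.  -0.3 -0.8 -0.8 -0.7  0.1]
```

Request:
servo_tool:
  linear:
    - [-0.1, 0.01, 0]
    - [-0.1, 0.01, 0]
  dr:
    - [0, 0, 0]
    - [0, 0, 0]
  gripper: [0, 0]

```text
t: 12.5
position: [0.5178, -0.1013, 0.0835]
tcp_rot: [-0.467, 0.531, -0.472, 0.527]
force: [1.0, -2.9, -1.7]
width: -0.0002
```

Request:
servo_tool:
  linear:
    - [-0.1, 0.01, 0]
    - [0, 0, 0]
  dr:
    - [0, 0, 0]
    - [0, 0, 0]
  gripper: [0, 0]

```text
t: 12.7
position: [0.5178, -0.1005, 0.0836]
tcp_rot: [-0.467, 0.531, -0.472, 0.527]
force: [2.0, -5.5, -3.3]
width: 0.0004
```

Run:
```python
from plan import *
to([.515,-.225,.110])
from station import get_image;import cv2
b=get_image("scene")[:,:,::-1]
cv2.imwrite("pics/scene7.png",cv2.resize(b[160:310,230:430],None,fx=4,fy=4,interpolation=cv2.INTER_CUBIC))
```

```text
t 12.7 pos [ 0.5178 -0.1005  0.0836] F [ 2.05 -5.51 -3.31] w 0.0004
lin cm [12.05 -4.11 -0.16] rotvec [0. 0. 0.]
```

View pics/scene7.png

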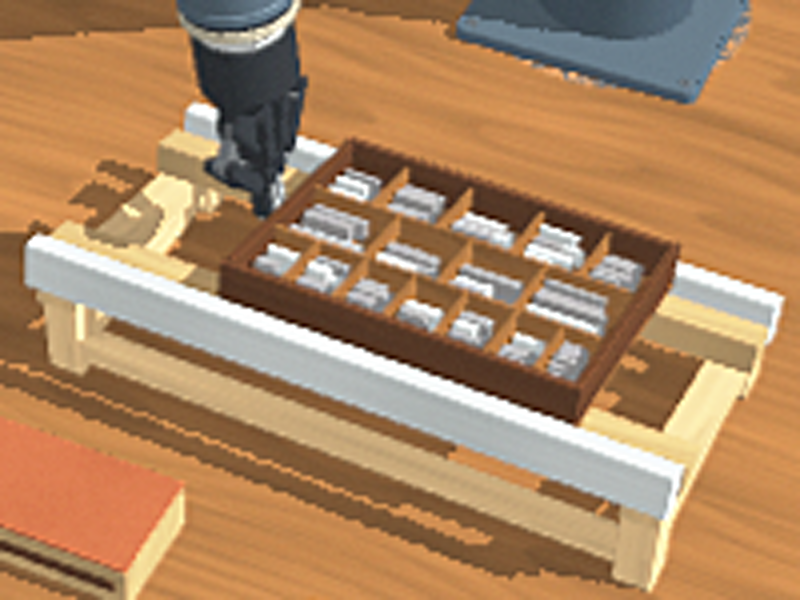

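Request:
servo_tool:
  linear:
    - [-0.1, 0.01, 0]
    - [0, 0, 0]
  dr:
    - [0, 0, 0]
    - [0, 0, 0]
  gripper: [0, 0]

```text
t: 12.95
position: [0.5177, -0.1004, 0.0836]
tcp_rot: [-0.467, 0.531, -0.472, 0.527]
force: [0.2, -6.9, -2.6]
width: 0.0002
```

Request:
servo_tool:
  linear:
    - [-0.1, 0.01, 0]
    - [0, 0, 0]
  dr:
    - [0, 0, 0]
    - [0, 0, 0]
  gripper: [0, 0]

```text
t: 13.15
position: [0.5178, -0.1003, 0.0837]
tcp_rot: [-0.467, 0.531, -0.473, 0.526]
force: [0.3, -9.4, -2.0]
width: -0.0001
```

Request:
servo_tool:
  linear:
    - [0.5, 0, 0]
    - [1, 0, 0]
    - [2, 0, 0]
    - [2, -1, 0]
    - [1, -3, 0]
    - [0.5, -4, 0]
    - [0.5, -4, 0]
    - [1, -2, 0]
    - [3, 0, 0]
    - [0, 0, 0]
  dr:
    - [0, 0, 0]
    - [0, 0, 0]
    - [0, 0, 0]
    - [0, 0, 0]
    - [0, 0, 0]
    - [0, 0, 0]
    - [0, 0, 0]
    - [0, 0, 0]
    - [0, 0, 0]
    - [0, 0, 0]
  gripper: [0, 0, 0, 0, 0, 0, 0, 0, 0, 0]

```text
t: 14.15
position: [0.5157, -0.233, 0.2093]
tcp_rot: [-0.466, 0.531, -0.473, 0.526]
force: [-0.2, 0.2, 0.4]
width: -0.0001
```

Run:
```python
from plan import *
to([.515,-.225,.110])
from station import get_image;import cv2
b=get_image("scene")[:,:,::-1];c=get_image("top")[:,:,::-1];cv2.imwrite("pics/top8.png",c)
cv2.imwrite("pics/wrist8.png",get_image("wrist")[:,:,::-1])
cv2.imwrite("pics/scene8.png",cv2.resize(b[160:310,230:430],None,fx=4,fy=4,interpolation=cv2.INTER_CUBIC))
cv2.imwrite("pics/top8z.png",cv2.resize(c[200:330,190:420],None,fx=3.4,fy=3.4,interpolation=cv2.INTER_CUBIC))
```

```text
t 14.15 pos [ 0.5157 -0.233   0.2093] F [-0.15  0.23  0.35] w -0.0001
lin cm [ 0.38  9.95 -0.08] rotvec [0. 0. 0.]
```

View pics/scene8.png

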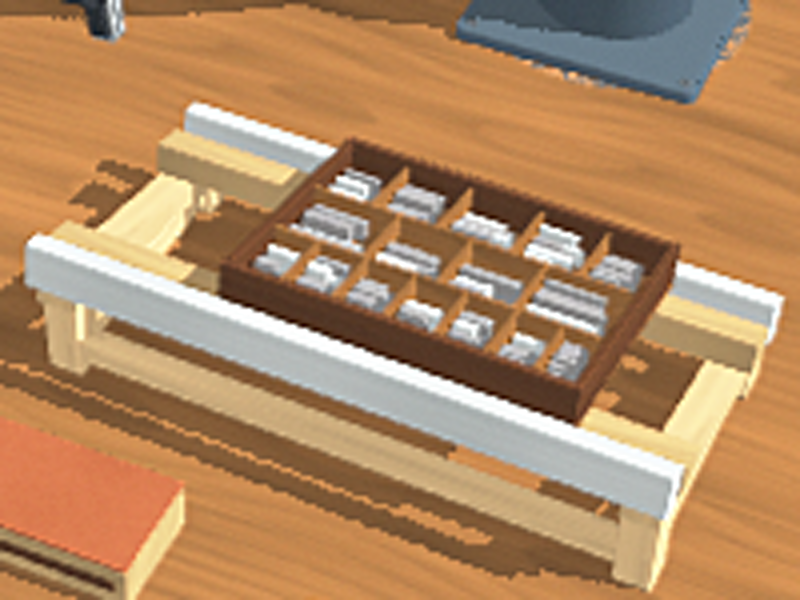

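View pics/top8z.png

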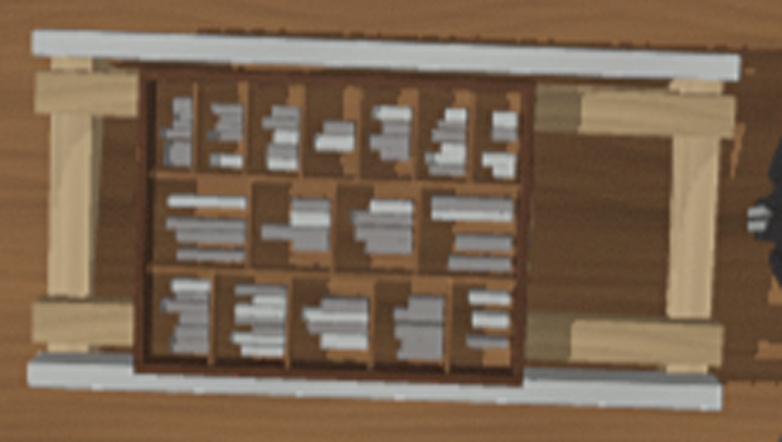

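View pics/wrist8.png

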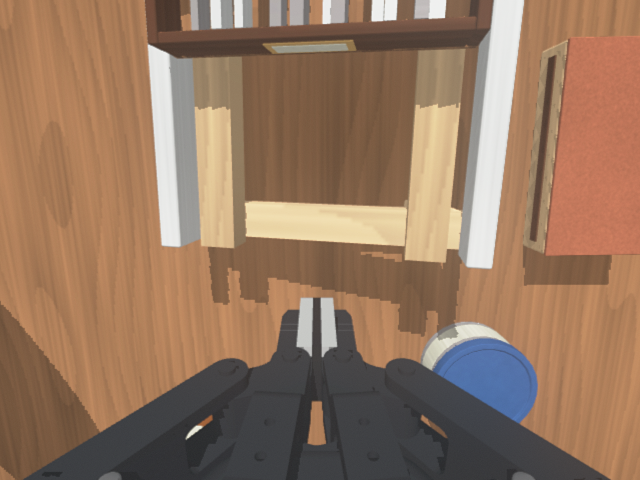

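```bash
python3 -c "
from f2 import *
run([[580,388],[680,245],[350,141],[224,267]])
sc=np.array([[580,388],[680,245],[350,141],[224,267]])/4+[230,160]
tc=np.array([[140,70],[136,371],[522,384],[533,82]])/3.4+[190,200]
sc0=np.array([[420,265],[533,130],[210,40],[80,157]])/4+[230,175];tc0=np.array([[308,70],[303,377],[688,385],[700,83]])/3.4+[190,200]
for nm,s_,t_ in(('start',sc0,tc0),('end',sc,tc)):
  def f(p):
    W=rails2w(.5261,.1594,-.01537,casepts(*p));return np.r_[(proj(S,W)-s_).ravel(),(proj(T,W)-t_).ravel()]
  s=least_squares(f,[-.27,.03,0]);print(nm,s.x[0]+.255,s.x[1:],f(s.x).round(1))
  for ti in (0,.03):
    g=lambda p:f([p[0],ti,p[1]]);s=least_squares(g,[-.27,0]);print(ti,s.x[0]+.255,s.cost)
"
```

```text
cleat y 0.002393584400537274 tilt 0.003568245802880972 cx -0.0037686701893238214 [ 1.2  0.7  0.4 -0.4 -0.6 -0.7 -1.  -0.2]
start -0.1168773202510191 [ 0.02705763 -0.00316807] [ 1.   0.7  0.5 -0.1  0.9 -1.1 -1.4 -0.1 -0.8  0.1 -0.7  0.8  1.1  0.
  1.1 -1.2]
0 -0.11813113680590087 9.824257537646304
0.03 -0.11673510942142257 5.681936191714079
end 0.0012936508046815787 [-0.00668175 -0.00540638] [ 1.   1.1  0.2  0.1 -0.6 -1.  -1.  -0.5 -1.2 -0.3 -0.5  1.5  1.   0.2
  0.4 -1.1]
0 0.0015011103070656784 5.97883035434456
0.03 0.0025043910431029603 14.040604460712721
```

```bash
python3 -c "
from station import manip
print(manip.job_done())"
```

```text
the job is handed in; nothing more can be done
None
```

I pushed the case about 119 mm along the rails with the closed fingertips until it came up against a stop. Then I drew the hand back and up, clear of everything, and handed the job in at about 14.5 s of the 35 s allowed. Sliding took about 3–5 N. At the stop the force I saw rose to 9.4 N with the fingers no longer advancing, well under the 50 N limit. I never lifted the case.

**Last checks:**
- **Position:** a fit to the scene and top pictures puts the cleat at about +1.5 mm along the rails. Across them it is about 3 to 5 mm off the middle, where the guides should allow only 2.5 mm, so I put the excess down to measuring error.
- **Tilt:** the same fit gives a tilt of about 0 (-0.007 to +0.004 rad), against 0.027 at the start, which fits the cleat having dropped in. I never felt a clear drop in the force readings. That it is home rests on the hard stop and the pictures.
- **Tools:** in the last pictures the tools I could see stood where they were, but I did not measure them.

**Disagreement:** both the scene and wrist cameras showed the visible fingertips ending about 28 mm short of the reported TCP. My first approach therefore passed over the top of the end wall without touching it. I backed off, went about 28 mm lower and then made proper contact.

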